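Wedge the rocking instrument case

TASK

The grey instrument case rocks because its near right foot is short. With the fingertips push the wooden wedge thin end first squarely under the middle of that foot until it bears snugly, and press down on the case's top above that foot to test it, pushing the wedge further and testing again until the corner no longer gives; then leave the wedge jammed there. Only push and press: do not lift the wedge, do not shove the case out of its place or jack it up, and leave the things around it alone.

Things in the scene. Friction and masses are not known exactly. Their poses are not given: they have to be found in the camera images.
- case: Loose grey instrument case, 3 kg: body 180 (x) x 220 (y) x 90 mm on four black round feet, 22 mm across, 14 mm high, at x +-70, y +-90 mm. Origin: middle, at the surface; x from the white front panel (facing the robot) to the back, z up. Two knobs stick 16 mm out of the panel. The foot at x -70, y -90 (front right) is too short by an unknown 5 to 9 mm; the case stands level on the other three.
- short_foot (a point): Point fixed to the case on the short foot's axis, at the surface when the case is level. The foot's rim is 11 mm from the axis; it ends 5 to 9 mm above this point, so that the corner rocks down by that much.
- test_corner (a point): Where to press: on top of the case above the short foot, 14 mm in from both side faces, 104 mm above the surface when level. Unwedged, 2 to 4 N rock it down 5 to 9 mm and it comes back when released. Test it with 5 to 10 N held for half a second; firm means that it gives less than 2 mm.
- wedge: Loose brown wooden wedge, 80 g, 100 mm long (x), 50 wide (y), 2 thick at the tip (+x end) rising evenly to 22 at its upright flat back (-x end). Origin: middle of the flat underside; z up. Starts with its tip 10 to 35 mm before the short foot's rim, up to 20 mm to a side. Slides with under 1 N; once it bears on the foot the push rises steeply, 6 to 12 N jams it and friction holds it.
- wedge_tip (a point): Middle of the wedge's thin edge, at the surface; 50 mm along +x from the wedge's origin.
- wedge_back (a point): Middle of the wedge's back face, where it is pushed; 50 mm along -x from the wedge's origin, 11 mm above the surface.
- multimeter: Bystander: orange and grey multimeter, 145 x 72 x 41 mm, loose, to the left near the edge. Origin: middle of the underside. Leave it alone.
- driver_blue: Bystander: screwdriver with blue handle, 190 x 26 x 22 mm, loose, to the left of the case. Origin: middle of the underside. Leave it alone.
- heat_sink: Bystander: finned metal heat sink, 40 x 48 x 25 mm, loose, to the right of the case. Origin: middle of the underside. Leave it alone.
Things that resemble listed ones, but are neither listed nor needed, are in the scene too. There is more than one size of the wedge; the job needs the middle-sized.

How it is judged:
By the outcome, as a careful person would: the job done as asked, in the order asked, and still so for the second after the job is handed in, with the robot touching nothing.
It also fails if it takes over 58 s, if anything falls off the work surface, if the arm or the gripper's body presses on something with over 40 N, if the wrist force passes 120 N, or if a joint passes its speed limit or range.

ROBOT

A 7-joint arm with a two-finger parallel gripper is mounted at the origin on a cart in front of the work surface, level with it; the furniture and walls round the work are solid. World frame = base frame: x ahead of the robot, y to its left, z up, the work surface at z = 0. Lengths are in m, angles in degrees, forces in N, time in s.
With the tool pointing down it reaches from about 0.4 to 0.85 m from the base axis. Payload 6.9 kg.
Tool frame: the origin (TCP) lies between the finger pads; the fingertips stand 19 mm ahead of it and the grasp point (between the pads) is the TCP (ctrl.nose_length is the distance from the TCP to the fingertips, in m); z points along the fingers, y is the line along which they close (so a half turn about z gives the same grasp; the last joint's range is limited). The gripper opens to 85 mm and grips with 20 to 120 N. Pads are 22 mm wide; open, the fingers measure 114 mm over their backs; the gripper's body (76 mm by 85 mm) begins 54 mm behind the grasp point. The pads swing forward as they close: fully open they stand 13 mm farther back than shut.
Start: joints at [70.273, 29.078, -13.613, 85.955, 7.202, 65.827, -8.869], TCP at [0.272, -0.563, 0.25] pointing down, gripper open.
Joint ranges: [-176.47, 176.47], [-13.61, 117.27], [-81.72, 77.17], [0.22, 143.17], [-87.28, 267.28], [10, 112.55], [-165.47, 165.47]. Speed limits (degrees/s): [136.94, 136.94, 180, 180, 180, 180, 180].

INTERFACE

Orientations are given as [roll, pitch, yaw] about the fixed x, y, z axes, in that order (R = Rz(yaw) Ry(pitch) Rx(roll)).
In Python, from plant import ctrl gives the robot as it stands.
- The arm moves only by the tool send_rows, never from a script. Its argument "series" is one flat list of numbers, 7 for each row, row after row: the turn, a rotation vector about the tool's x, y, z in degrees, then the shift along the tool's x, y, z in m, then the opening, from 0 (shut) to 1 (fully open). A call has 1 to 12 rows; each row is the pose to reach, as a shift and turn from the pose commanded when the call began, along the tool's axes at that moment; what a row does not reach only later rows make up. A row lasts 1/10 s, in which the tool goes at most 50 mm and 8.59 degrees, less where a joint would pass 70% of its speed; a pose out of reach is approached as far as the arm can. A call with a gripper value outside its range is refused whole. The fingers move at their own pace and stop on an object; "force" is the grip in N (left out, the last holds). Time passes only in rows, so rows that repeat a pose let the fingers close. It gives the time, the measured TCP pose, the force, the opening and the grip force at its end, in the units of the state.
- ctrl.read_state(): the state, without advancing time (a new reading comes with each control period).
- ctrl.capture(name): name is "scene" or "top" or "wrist"; returns a dict with "frame" (384x512x3 uint8, red, green, blue), "mtx" (3x3 intrinsics, pixels), "xyz" and "attitude" of the camera in the world. Camera axes: x right, y down, z forward; pixel columns grow to the right and rows downward; lengths in m; the calibration is good to about 2 mm. A picture is of the moment at which its call begins. There is no depth.
- ctrl.finish_job(): hands the job in; it is judged then, once.
The state is a dict: "time_s": time; "q": joint angles; "dq": joint speeds; "joint_efforts": joint torques, N m; "eef_pos": TCP position; "orientation": TCP orientation; "contact_force": force on the tool from outside, world axes, zero at the start; "torque": the same for the moment, N m; "gripper_width": finger opening in m; "finger_force": force on a finger pad.
Only numpy, scipy, OpenCV 4.12 (cv2) and the standard library are available. Lean on these libraries where they do the work, as an engineer would, in place of code of your own. Each camera call takes 0.05 s, during which the arm holds its last target. There are 200 camera calls.

## Working session

There is one attempt and no reset: what is moved stays moved. The work goes in short steps, Python scripts to look and compute and a tool call to move; the robot and the scene stay as the last step left them, time stands still between calls to the robot, and variables do not carry over. Pictures are saved under pics/ and viewed, at most 14 in all, crops included, and the job is handed in when it is done.

Besides the shell and the picture viewer there is one more tool, called after "Request:" by a JSON object that holds its "op" and its "data", one argument or row to a line. send_rows: Moves the arm, as the interface text tells. Its arguments: {"type":"object","properties":{"series":{"type":"array","items":{"type":"number"}},"force":{"type":"number"}},"required":["series"]}

```bash
mkdir -p pics; cat > h.py <<'E'
import sys; sys.path.insert(0,'.')
import numpy as np, cv2
from scipy.spatial.transform import Rotation as R
from plant import ctrl
def cap(n,f=None):
    c=ctrl.capture(n)
    if f: cv2.imwrite('pics/'+f,c['frame'][:,:,::-1])
    return c
def rot(a):
    a=np.array(a,float)
    return a if a.shape==(3,3) else R.from_euler('xyz',a,degrees=True).as_matrix()
def ray(c,uv,z):
    d=rot(c['attitude'])@np.linalg.inv(c['mtx'])@np.array([uv[0],uv[1],1.])
    p=np.array(c['xyz']); return p+d*(z-p[2])/d[2]
def proj(c,P):
    q=rot(c['attitude']).T@(np.array(P)-np.array(c['xyz'])); q=np.array(c['mtx'])@q; return q[:2]/q[2]
E
python3 - <<'E'
from h import *
a=cap('scene');b=cap('top')
for c in(a,b): print(c['xyz'],c['attitude'],c['mtx'])
cv2.imwrite('pics/a.png',a['frame'][:,:,::-1]);cv2.imwrite('pics/b.png',b['frame'][:,:,::-1])
s=ctrl.read_state();print(s)
E
ls
```

```text
[-0.2829611   0.90600634  0.55531764] [-114.41647564   -0.55881275 -126.52031527] [[404.72612339   0.         252.47843031]
 [  0.         404.72612339 190.2309656 ]
 [  0.           0.           1.        ]]
[0.39428628 0.27543165 1.04745027] [-172.69805189    0.70043118  -88.91958821] [[382.84265328   0.         248.15700725]
 [  0.         382.84265328 191.83995775]
 [  0.           0.           1.        ]]
{'time_s': 0.1, 'q': array([ 70.27169809,  29.12046065, -13.6117219 ,  86.00238112,
         7.20153148,  65.82487654,  -8.86950498]), 'dq': array([-0.01436954, -0.05446202, -0.01187438, -0.10473072, -0.11088267,
       -0.02166452,  0.0415043 ]), 'joint_efforts': array([-5.53664038e-03, -6.21834397e+01, -2.19449401e+00, -2.50204986e+01,
        1.25653276e-02,  7.84026983e-03, -4.04084949e-05]), 'eef_pos': array([ 0.27153653, -0.56248444,  0.24952431]), 'orientation': array([-1.79911059e+02, -2.33768341e-04,  2.57751774e+01]), 'contact_force': array([0.42406039, 0.57548078, 0.69589001]), 'torque': array([-0.03342795, -0.05249303, -0.05260982]), 'finger_force': 0.0, 'gripper_width': 0.08539983066592771}
h.py
pics
```

View pics/a.png

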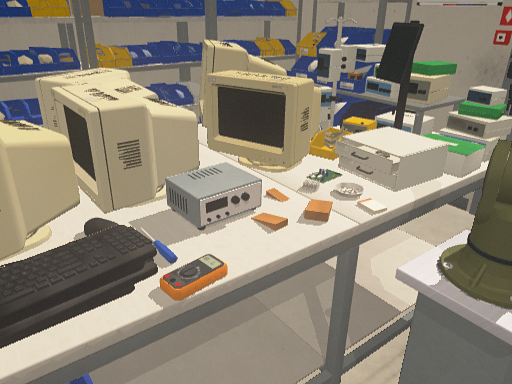

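View pics/b.png

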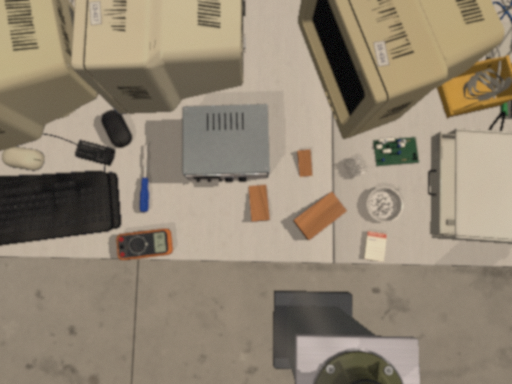

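The top view shows three brown wedges: small at (304,162), middle candidate at (259,203) and large at (320,215). The case covers (182–270, 104–180), and its panel with knobs faces down in the image, towards the robot. In the scene view the middle wedge is at (269,220). I'll measure these and check a close crop.

```bash
python3 - <<'E'
from h import *
a=cap('scene');b=cap('top')
im=b['frame'];hsv=cv2.cvtColor(im,cv2.COLOR_RGB2HSV)
m=cv2.inRange(hsv,(5,90,60),(20,255,255));m[:, :230]=0;m[:,360:]=0;m[:140]=0;m[245:]=0
for k in cv2.findContours(m,0,2)[0]:
    if cv2.contourArea(k)<60: continue
    r=cv2.minAreaRect(k);bx=cv2.boxPoints(r)
    P=np.array([ray(b,p,0.0) for p in bx]);e=[np.linalg.norm(P[i]-P[i-1]) for i in (1,2)]
    print('wedge px',np.round(r[0]),'sides z0',np.round(e,3),'corn',np.round(P[:,:2],3).tolist())
g=cv2.inRange(hsv,(85,15,90),(125,90,190));g[:90]=0;g[195:]=0;g[:,:178]=0;g[:,280:]=0
g=cv2.morphologyEx(g,cv2.MORPH_OPEN,np.ones((5,5)))
k=max(cv2.findContours(g,0,2)[0],key=cv2.contourArea);r=cv2.minAreaRect(k);bx=cv2.boxPoints(r)
P=np.array([ray(b,p,.104) for p in bx]);print('case',bx.round(1).tolist(),P.round(3).tolist())
c1=cv2.resize(im[90:240,170:350],None,fx=4,fy=4,interpolation=2)[:, :720]
c2=cv2.resize(a['frame'][155:245,160:340],None,fx=4,fy=4,interpolation=2)
cv2.imwrite('pics/c1.png',c1[:,:,::-1]);cv2.imwrite('pics/c2.png',c2[:,:,::-1])
E
```

```text
wedge px [320. 215.] sides z0 [0.135 0.07 ] corn [[0.454, 0.169], [0.536, 0.062], [0.48, 0.02], [0.398, 0.127]]
wedge px [258. 203.] sides z0 [0.051 0.098] corn [[0.545, 0.293], [0.55, 0.242], [0.453, 0.232], [0.447, 0.282]]
wedge px [304. 163.] sides z0 [0.037 0.075] corn [[0.648, 0.158], [0.652, 0.121], [0.577, 0.115], [0.573, 0.151]]Traceback (most recent call last):
  File "<stdin>", line 12, in <module>
ValueError: max() iterable argument is empty
```

```bash
python3 - <<'E'
from h import *
a=cap('scene');b=cap('top')
im=b['frame'];hsv=cv2.cvtColor(im,cv2.COLOR_RGB2HSV)
print(hsv[150,200],hsv[150,250],hsv[110,190],hsv[110,276],hsv[150,276],hsv[150,175])
c1=cv2.resize(im[90:240,170:350],None,fx=4,fy=4,interpolation=2)
c2=cv2.resize(a['frame'][155:245,160:340],None,fx=4,fy=4,interpolation=2)
cv2.imwrite('pics/c1.png',c1[:,:,::-1]);cv2.imwrite('pics/c2.png',c2[:,:,::-1])
E
```

```text
[ 23  16 129] [ 21  19 132] [ 26  16 124] [ 16  45 170] [ 18  42 171] [ 18  43 131]
```

View pics/c1.png

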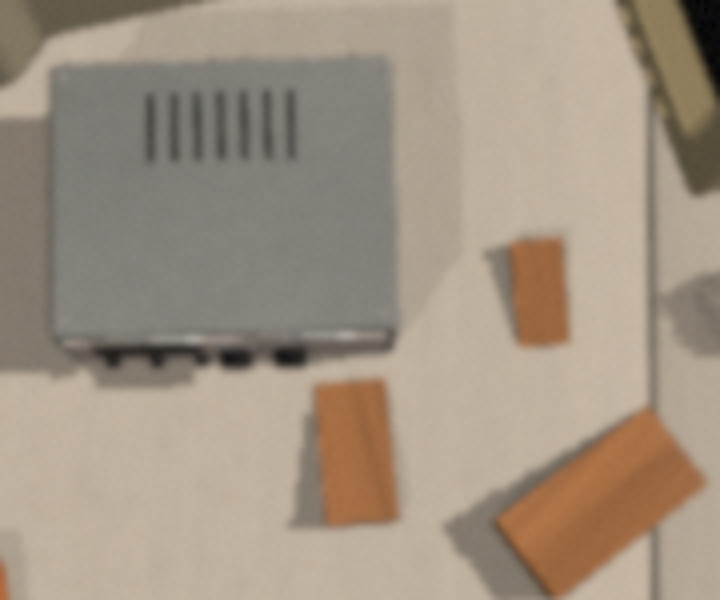

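View pics/c2.png

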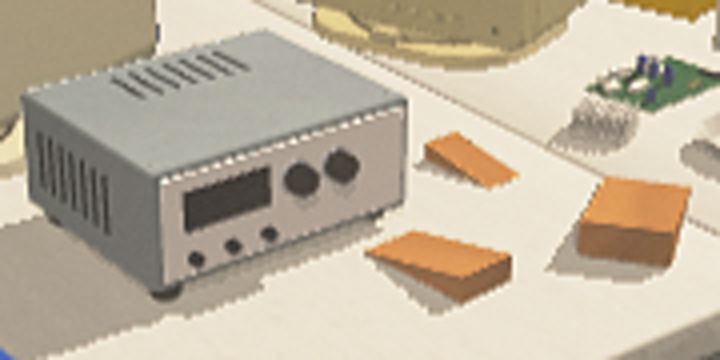

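The top crop shows three wedges: small at (540,290), middle at (357,452) and large at (600,500). In the scene crop the middle wedge's thin edge (370,250) faces the case and its upright back (490,280) faces the robot, and its measured size is 98 x 51 mm, so this is the right one. Next I'll measure the case and wedge precisely.

```bash
cat > m.py <<'E'
from h import *
def case(b):
    hsv=cv2.cvtColor(b['frame'],cv2.COLOR_RGB2HSV)
    g=cv2.inRange(hsv,(0,0,95),(180,29,150));g[:98]=0;g[185:]=0;g[:,:176]=0;g[:,280:]=0
    g=cv2.morphologyEx(g,cv2.MORPH_CLOSE,np.ones((7,7)));g=cv2.morphologyEx(g,cv2.MORPH_OPEN,np.ones((9,9)))
    k=max(cv2.findContours(g,0,2)[0],key=cv2.contourArea)
    pts=k[:,0].astype(np.float32)
    P=np.array([ray(b,p,.104)[:2] for p in pts],np.float32)
    (c,s,ang)=cv2.minAreaRect(P); 
    yaw=(ang+45)%90-45
    u=np.array([np.cos(np.radians(yaw)),np.sin(np.radians(yaw))]);v=np.array([-u[1],u[0]])
    ex=[np.median(sorted(P@w)[:12]) for w in (u,v)]+[-np.median(sorted(-P@w)[:12]) for w in (u,v)]
    ctr=np.array(c); return ctr,s,yaw,u,v
def wedge(b):
    hsv=cv2.cvtColor(b['frame'],cv2.COLOR_RGB2HSV)
    m=cv2.inRange(hsv,(5,90,60),(20,255,255));m[:165]=0;m[232:]=0;m[:,:240]=0;m[:,281:]=0
    k=max(cv2.findContours(m,0,2)[0],key=cv2.contourArea)
    bx=cv2.boxPoints(cv2.minAreaRect(k));bx=bx[np.argsort(bx[:,1])]
    T=np.array([ray(b,p,.002)[:2] for p in bx[:2]]);B=np.array([ray(b,p,.022)[:2] for p in bx[2:]])
    t,k=T.mean(0),B.mean(0);d=t-k
    return t,k,np.linalg.norm(d),np.degrees(np.arctan2(d[1],d[0])),np.linalg.norm(T[0]-T[1])
E
python3 - <<'E'
from m import *
b=cap('top')
c,s,y,u,v=case(b);print('case',c,s,y,'foot',c-.07*u-.09*v,'corner',c-.076*u-.096*v)
print('wedge',*wedge(b))
a=cap('scene')
f=c-.07*u-.09*v
for z in(.104,):
  for sx,sy in((-1,-1),(-1,1),(1,-1)): p=c+sx*.09*u+sy*.11*v;print(proj(a,[*p,z]),proj(b,[*p,z]))
s=ctrl.read_state();print(s['eef_pos'],s['orientation'],ctrl.nose_length)
E
```

```text
case [0.64725697 0.35025433] (0.18177859485149384, 0.21742208302021027) 0.9591676592826843 foot [0.57877337 0.25909515] corner [0.57287465 0.25299555]
wedge [0.54727458 0.26806366] [0.44874987 0.25718936] 0.09912300120076972 6.29831843685729 0.05051095608669109
[263.14873493 178.8898071 ] [268.69856517 174.64879192]
[196.58766985 198.44864643] [180.80516324 174.64978641]
[227.82739381 161.25490093] [268.36757275 105.22973889]
[ 0.27166564 -0.56280235  0.25015349] [-1.79985098e+02 -5.85675078e-04  2.57655615e+01] 0.019
```

```bash
cat >> m.py <<'E'
def edges(b):
    im=cv2.GaussianBlur(b['frame'],(3,3),0).astype(int); s=im[:,:,0]-im[:,:,2]   # r-b: table ~30, case ~8
    g=im.sum(2)/3
    def cross(v,i0,i1,rev):
        th=(v[:6].mean()+v[-6:].mean())/2; sg=v<th
        j=np.where(sg[1:]!=sg[:-1])[0]
        if len(j)==0: return None
        j=j[0]; return j+(th-v[j])/(v[j+1]-v[j])
    L=[];Rr=[];Bk=[]
    for r in range(115,165):
        c=cross(s[r,172:194],0,0,0); L.append((172+c,r)) if c is not None else 0
        c=cross(s[r,258:280],0,0,0); Rr.append((258+c,r)) if c is not None else 0
    for q in range(195,260):
        c=cross(s[94:116,q],0,0,0); Bk.append((q,94+c)) if c is not None else 0
    out=[]
    for S in (L,Rr,Bk):
        P=np.array([ray(b,p,.104)[:2] for p in S],np.float32)
        vx,vy,x,y=cv2.fitLine(P,cv2.DIST_HUBER,0,.002,.001).ravel(); out.append((vx,vy,x,y,P))
    return out
E
python3 - <<'E'
from m import *
b=cap('top')
o=edges(b)
for vx,vy,x,y,P in o:
    print(len(P),'angle',np.degrees(np.arctan2(vy,vx)),'pt',x,y)
    if abs(vx)>abs(vy): print(' y at x=.56,.65,.74',[round(float(y+(X-x)*vy/vx),4) for X in(.56,.65,.74)])
    else: print(' x at y=.24,.35,.46',[round(float(x+(Y-y)*vx/vy),4) for Y in(.24,.35,.46)])
im=b['frame'].astype(int)
for q in (200,250,262): print(q,[tuple(im[r,q]) for r in range(166,184)])
E
```

```text
50 angle 2.0724633 pt 0.6503383 0.46002463
 y at x=.56,.65,.74 [0.4568, 0.46, 0.4633]
50 angle 2.5546122 pt 0.6690684 0.24170442
 y at x=.56,.65,.74 [0.2368, 0.2409, 0.2449]
65 angle -87.35312 pt 0.73907924 0.3476904
 x at y=.24,.35,.46 [0.7441, 0.739, 0.7339]
200 [(np.int64(134), np.int64(132), np.int64(125)), (np.int64(134), np.int64(133), np.int64(126)), (np.int64(132), np.int64(132), np.int64(124)), (np.int64(134), np.int64(133), np.int64(126)), (np.int64(134), np.int64(132), np.int64(124)), (np.int64(132), np.int64(131), np.int64(122)), (np.int64(128), np.int64(127), np.int64(119)), (np.int64(127), np.int64(125), np.int64(117)), (np.int64(127), np.int64(124), np.int64(116)), (np.int64(113), np.int64(108), np.int64(100)), (np.int64(85), np.int64(78), np.int64(74)), (np.int64(53), np.int64(50), np.int64(47)), (np.int64(49), np.int64(44), np.int64(41)), (np.int64(67), np.int64(62), np.int64(56)), (np.int64(90), np.int64(83), np.int64(76)), (np.int64(105), np.int64(97), np.int64(88)), (np.int64(122), np.int64(112), np.int64(101)), (np.int64(127), np.int64(117), np.int64(106))]
250 [
[... 987 characters left out ...]
(np.int64(132), np.int64(131), np.int64(123)), (np.int64(127), np.int64(125), np.int64(120)), (np.int64(120), np.int64(119), np.int64(111)), (np.int64(123), np.int64(118), np.int64(112)), (np.int64(140), np.int64(131), np.int64(122)), (np.int64(137), np.int64(127), np.int64(117)), (np.int64(115), np.int64(106), np.int64(98)), (np.int64(106), np.int64(96), np.int64(89)), (np.int64(114), np.int64(104), np.int64(96)), (np.int64(140), np.int64(129), np.int64(117)), (np.int64(169), np.int64(155), np.int64(141)), (np.int64(187), np.int64(172), np.int64(156)), (np.int64(191), np.int64(176), np.int64(159)), (np.int64(190), np.int64(176), np.int64(158)), (np.int64(186), np.int64(168), np.int64(149))]
```

Case yaw is about 2.4° and its width 219 mm, which matches. The short foot is at about (0.583, 0.258) and the test corner at about (0.577, 0.251). The middle wedge's tip is at (0.547, 0.268), 25 mm before the rim, 12 mm to the left and 4° askew, within the ranges given. I'll go above the wedge with the fingers straddling it, nudge it sideways, then push from behind.

Request:
{"op": "send_rows", "data": {
  "series": [0, 0, 4, 0.1, -0.12, 0.01, 1, 0, 0, 8, 0.18, -0.216, 0.02, 0.7, 0, 0, 19.5, 0.543, -0.652, 0.05, 0.7, 0, 0, 19.5, 0.543, -0.652, 0.05, 0.7, 0, 0, 19.5, 0.543, -0.652, 0.05, 0.7, 0, 0, 19.5, 0.543, -0.652, 0.05, 0.7, 0, 0, 19.5, 0.543, -0.652, 0.05, 0.7, 0, 0, 19.5, 0.543, -0.652, 0.05, 0.7, 0, 0, 19.5, 0.543, -0.652, 0.05, 0.7, 0, 0, 19.5, 0.543, -0.652, 0.05, 0.7, 0, 0, 19.5, 0.543, -0.652, 0.05, 0.7, 0, 0, 19.5, 0.543, -0.652, 0.05, 0.7]
}}

```text
time_s: 1.65
eef_pos: [0.4171, 0.0202, 0.215]
orientation: [180.0, -0.1, 6.3]
contact_force: [1.6, -1.5, -1.0]
gripper_width: 0.0598
finger_force: 0.0
```

Request:
{"op": "send_rows", "data": {
  "series": [0, 0, 0, 0.087, -0.232, 0.015, 0.7, 0, 0, 0, 0.087, -0.232, 0.015, 0.7, 0, 0, 0, 0.087, -0.232, 0.015, 0.7, 0, 0, 0, 0.087, -0.232, 0.015, 0.7, 0, 0, 0, 0.087, -0.232, 0.015, 0.7, 0, 0, 0, 0.087, -0.232, 0.015, 0.7, 0, 0, 0, 0.087, -0.232, 0.04, 0.7, 0, 0, 0, 0.087, -0.232, 0.08, 0.7, 0, 0, 0, 0.087, -0.232, 0.12, 0.7, 0, 0, 0, 0.087, -0.232, 0.14, 0.7, 0, 0, 0, 0.087, -0.232, 0.14, 0.7, 0, 0, 0, 0.087, -0.232, 0.14, 0.7]
}}

```text
time_s: 2.85
eef_pos: [0.4781, 0.2583, 0.0752]
orientation: [-180.0, 0.0, 6.3]
contact_force: [-0.2, 0.5, -0.2]
gripper_width: 0.0596
finger_force: 0.0
```

```bash
python3 - <<'E'
from h import *
s=ctrl.read_state();print(s['eef_pos'],s['orientation'],s['contact_force'],s['gripper_width'])
w=cap('wrist','w.png');a=cap('scene')
c=cv2.resize(a['frame'][120:245,160:340],None,fx=4,fy=4,interpolation=2)
W=cv2.resize(w['frame'],(512,384))
cv2.imwrite('pics/w1.png',np.vstack([c[:,:, ::-1]]))
print(w['xyz'],w['attitude'])
E
```

```text
[0.4781429  0.25832928 0.07518469] [-1.79998270e+02  1.79655684e-03  6.26571985e+00] [-0.1939831   0.47870961 -0.2234768 ] 0.059580005184386296
[0.55891886 0.26732447 0.19861467] [ 1.61524351e+02 -7.59774864e-02 -8.37056359e+01]
```

View pics/w1.png

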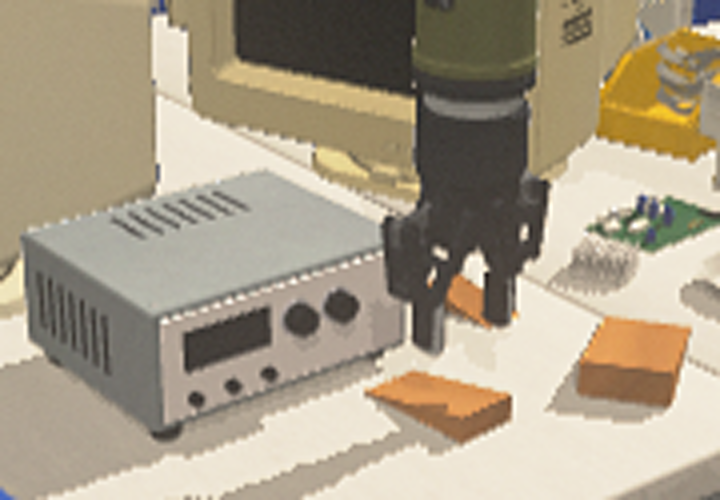

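The fingers, open 60 mm, hover above the middle wedge with one finger on each side of it. Nothing has been disturbed. Lowering.

Request:
{"op": "send_rows", "data": {
  "series": [0, 0, 0, 0, -0.002, 0.015, 0.7, 0, 0, 0, 0, -0.002, 0.03, 0.7, 0, 0, 0, 0, -0.002, 0.042, 0.7, 0, 0, 0, 0, -0.002, 0.049, 0.7, 0, 0, 0, 0, -0.002, 0.049, 0.7, 0, 0, 0, 0, -0.002, 0.049, 0.7]
}}

```text
time_s: 3.55
eef_pos: [0.478, 0.2606, 0.0261]
orientation: [-180.0, -0.0, 6.3]
contact_force: [-0.1, 0.5, -0.4]
gripper_width: 0.0596
finger_force: 0.0
```

```bash
python3 - <<'E'
from h import *
s=ctrl.read_state();print(s['eef_pos'],s['orientation'],s['contact_force'],s['gripper_width'])
w=cap('wrist','w2.png')
E
```

```text
[0.47796596 0.26056076 0.02613085] [-1.79985813e+02 -2.99400714e-02  6.27508386e+00] [-0.08671261  0.54014829 -0.36424214] 0.059562427823707687
```

View pics/w2.png

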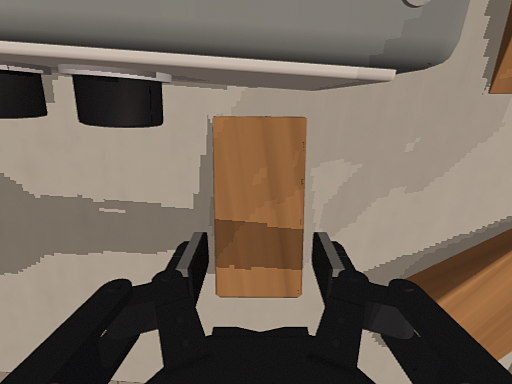

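The wrist view shows the wedge lying square between the two pads: tip edge at (260,117), back at (258,295), pads at (198,250) and (322,250). Now I'll nudge it 8 mm right and turn it to the case's heading.

Request:
{"op": "send_rows", "data": {
  "series": [0, 0, 1, 0, 0.002, 0, 0.7, 0, 0, 2, 0, 0.004, 0, 0.7, 0, 0, 3, -0.001, 0.006, 0, 0.7, 0, 0, 3.9, -0.001, 0.008, 0, 0.7, 0, 0, 3.9, -0.001, 0.01, 0, 0.7, 0, 0, 3.9, -0.001, 0.012, 0, 0.7, 0, 0, 3.9, -0.001, 0.012, 0, 0.7, 0, 0, 3.9, -0.001, 0.012, 0, 0.7]
}}

```text
time_s: 4.4
eef_pos: [0.4781, 0.248, 0.0256]
orientation: [180.0, 0.0, 2.4]
contact_force: [-0.1, -0.0, -0.7]
gripper_width: 0.06
finger_force: 0.0
```

```bash
cat >> m.py <<'E'
def wr(name='wrist'):
    w=cap(name);hsv=cv2.cvtColor(w['frame'],cv2.COLOR_RGB2HSV)
    m=cv2.inRange(hsv,(5,110,60),(20,255,255))
    st=cv2.connectedComponentsWithStats(m)
    return w,m,st
E
python3 - <<'E'
from m import *
s=ctrl.read_state();print(s['eef_pos'],s['orientation'],s['contact_force'])
w,m,(n,l,st,ce)=wr();w0=w
i=max(range(1,n),key=lambda i:st[i,4] if 180<ce[i][0]<340 else 0);print(st[i],ce[i])
k=max(cv2.findContours((l==i).astype('u1'*1) if 0 else np.uint8(l==i),0,2)[0],key=cv2.contourArea)
r=cv2.boxPoints(cv2.minAreaRect(k));r=r[np.argsort(r[:,1])];print(r)
T=[ray(w,p,.002)[:2] for p in r[:2]];B=[ray(w,p,.022)[:2] for p in r[2:]]
print('wrist tip',np.mean(T,0),'back',np.mean(B,0),T,B)
# case front-right top corner & panel line in the wrist view: bright white edge
b=cap('top');print('top',*wedge(b))
E
```

```text
[0.4780524  0.24804569 0.02562446] [1.79983423e+02 1.04159575e-02 2.35763819e+00] [-0.08352887 -0.0159742  -0.72083381]
[  193   109   108   189 16415] [248.28601889 202.48199817]
[[285.44556 108.45545]
 [192.07921 117.79209]
 [303.64355 290.43567]
 [210.27722 299.7723 ]]
wrist tip [0.5506548  0.26209458] back [0.45215348 0.2486587 ] [array([0.55403247, 0.23771952]), array([0.54727713, 0.28646963])] [array([0.45645144, 0.22222778]), array([0.44785552, 0.27508962])]Traceback (most recent call last):
  File "<stdin>", line 10, in <module>
  File "m.py", line 17, in wedge
    k=max(cv2.findContours(m,0,2)[0],key=cv2.contourArea)
ValueError: max() iterable argument is empty
```

The wedge's centroid is now on the foot's line, but its yaw is still about 7.8°. A two-finger push on the back face will square it. I'll rise, back off, narrow the fingers to a 20 mm gap, tilt 15° and go down behind it.

Request:
{"op": "send_rows", "data": {
  "series": [0, 0, 0, 0, 0, -0.025, 0.7, 0, 0, 0, 0, 0, -0.045, 0.7, 0, 5, 0, -0.03, -0.003, -0.045, 0.5, 0, 10, 0, -0.068, -0.0054, -0.045, 0.235, 0, 15, 0, -0.068, -0.0054, -0.045, 0.235, 0, 15, 0, -0.068, -0.0054, -0.045, 0.235, 0, 15, 0, -0.068, -0.0054, -0.045, 0.235, 0, 15, 0, -0.068, -0.0054, -0.02, 0.235, 0, 15, 0, -0.068, -0.0054, -0.002, 0.235, 0, 15, 0, -0.068, -0.0054, -0.002, 0.235]
}}

```text
time_s: 5.5
eef_pos: [0.4183, 0.2574, 0.0421]
orientation: [179.2, -13.6, 2.4]
contact_force: [0.3, 1.1, 0.1]
gripper_width: 0.0199
finger_force: 0.0
```

```bash
cat >> m.py <<'E'
def wm(show=1):
    w,m,(n,l,st,ce)=wr()
    i=max(range(1,n),key=lambda i:st[i,4] if 180<ce[i][0]<340 else 0)
    k=max(cv2.findContours(np.uint8(l==i),0,2)[0],key=cv2.contourArea)[:,0].astype(float)
    P=np.array([ray(w,p,.002)[:2] for p in k])
    # tip edge: contour points near the upper image boundary of blob
    T=np.array([p for p in k if p[1]<k[:,1].min()+14])
    q=k[(k[:,1]>k[:,1].min()+16)&(k[:,1]<k[:,1].max()-20)]
    mid=np.median(k[:,0])
    # side edges on the table plane (upright side faces: lower edges hidden/visible, so use top edges at slope height)
    return w,m,k,st[i]
E
python3 - <<'E'
from m import *
s=ctrl.read_state();print(s['eef_pos'],s['orientation'],s['contact_force'],s['gripper_width'])
w,m,k,st=wm();print(st)
cv2.imwrite('pics/w3.png',w['frame'][:,:,::-1])
b=cap('top');cv2.imwrite('pics/b3.png',b['frame'][:,:,::-1])
E
```

```text
[0.41834516 0.25735652 0.0421166 ] [179.18073064 -13.61126784   2.35268324] [0.34952054 1.10567425 0.12963926] 0.019922797920587706
[  221    31    98   166 12872]
```

View pics/w3.png

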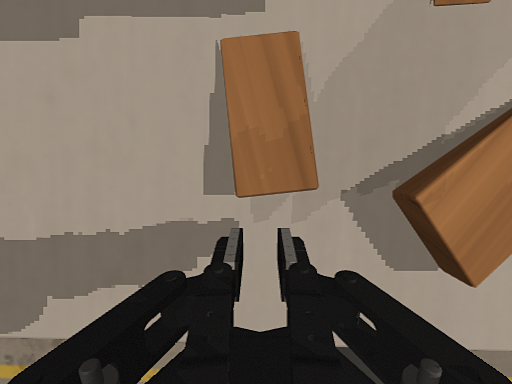

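The gripper is behind the wedge. The wedge (back edge from (237,196) to (317,188)) lies about 16 px right of the finger centre (261,250) and is still skewed. The pose wasn't fully reached, so I'll check the joints.

```bash
python3 - <<'E'
from h import *
s=ctrl.read_state();print(s['q'].round(1),s['dq'].round(2))
E
```

```text
[ -44.2   31.8    5.1  130.    38.5   10.1 -165.4] [-0.45 -1.07  0.58  0.87  0.3  -0.18 -0.08]
```

Request:
{"op": "send_rows", "data": {
  "series": [0, -3, 0, 0, 0.004, 0.005, 0.235, 0, -6, 0, -0.002, 0.007, 0.01, 0.235, 0, -6, 0, -0.002, 0.007, 0.015, 0.235, 0, -6, 0, -0.002, 0.007, 0.015, 0.235]
}}

```text
time_s: 6.0
eef_pos: [0.4197, 0.2491, 0.0281]
orientation: [179.2, -7.7, 2.2]
contact_force: [0.5, 0.3, 1.1]
gripper_width: 0.0203
finger_force: 0.0
```

```bash
python3 - <<'E'
from h import *
s=ctrl.read_state();print(s['q'].round(1),s['dq'].round(2),s['eef_pos'],s['orientation'],s['contact_force'])
E
```

```text
[ -31.8   33.8   -7.7  126.5   34.1   16.9 -158.3] [-2.29 -0.68  0.64  0.63 -0.04  0.48  0.23] [0.41968265 0.24905416 0.02810933] [179.22499313  -7.7296111    2.21043988] [0.52903845 0.32012174 1.12105483]
```

Request:
{"op": "send_rows", "data": {
  "series": [0.5, 0, -0.2, 0.006, -0.0015, 0.001, 0.235, 0.5, 0, -0.2, 0.011, -0.0015, 0.0017, 0.235, 0.5, 0, -0.2, 0.015, -0.0015, 0.002, 0.235, 0.5, 0, -0.2, 0.018, -0.0015, 0.0025, 0.235, 0.5, 0, -0.2, 0.021, -0.0015, 0.0028, 0.235, 0.5, 0, -0.2, 0.024, -0.0015, 0.0032, 0.235, 0.5, 0, -0.2, 0.026, -0.0015, 0.0035, 0.235, 0.5, 0, -0.2, 0.026, -0.0015, 0.0035, 0.235]
}}

```text
time_s: 6.8
eef_pos: [0.4456, 0.2524, 0.0283]
orientation: [179.7, -7.7, 2.6]
contact_force: [-0.0, -0.2, 0.1]
gripper_width: 0.0199
finger_force: 0.0
```

```bash
cat >> m.py <<'E'
def fitw():
    # wedge centreline from the side edges of the top face (slope plane) and its tip edge
    w,m,k,st=wm()
    y0,y1=k[:,1].min(),k[:,1].max()
    x0,x1=k[:,0].min(),k[:,0].max();mx=(x0+x1)/2
    sel=k[(k[:,1]>y0+.2*(y1-y0))&(k[:,1]<y0+.75*(y1-y0))]
    def ln(S): vx,vy,x,y=cv2.fitLine(np.float32(S),cv2.DIST_HUBER,0,.5,.01).ravel(); return np.array([x,y]),np.array([vx,vy])
    l,r=ln(sel[sel[:,0]<mx]),ln(sel[sel[:,0]>mx])
    t=ln(k[(k[:,1]<y0+12)&(k[:,0]>x0+.25*(x1-x0))&(k[:,0]<x0+.8*(x1-x0))])
    def X(a,b): s=np.linalg.solve(np.c_[a[1],-b[1]],b[0]-a[0]); return a[0]+s[0]*a[1]
    A=ray(w,X(l,t),.002)[:2];B=ray(w,X(r,t),.002)[:2];tip=(A+B)/2;e=A-B
    yaw=np.degrees(np.arctan2(-e[0],e[1]))
    return w,tip,np.linalg.norm(e),yaw
E
python3 - <<'E'
from m import *
s=ctrl.read_state();print(s['eef_pos'],s['orientation'],s['contact_force'])
w,tip,wd,yaw=fitw();print('tip',tip,wd,yaw)
cv2.imwrite('pics/w4.png',w['frame'][:,:,::-1])
E
```

```text
[0.44563051 0.25244952 0.02832382] [179.68784328  -7.6971331    2.55889662] [-0.01203487 -0.17766657  0.08033517]
tip [0.55888199 0.25778239] 0.04898065916396109 5.004511644054312
```

View pics/w4.png

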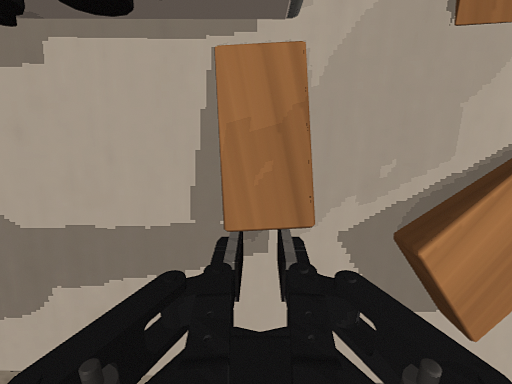

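The wedge is squaring up: its back edge runs from (225,231) to (315,226), with only the left finger bearing so far. I'll push on 13 mm with a slight drift to the left.

Request:
{"op": "send_rows", "data": {
  "series": [0, 0, 0.2, 0.003, 0, 0.0004, 0.235, 0, 0, 0.2, 0.006, 0, 0.0008, 0.235, 0, 0, 0.2, 0.009, -0.001, 0.0012, 0.235, 0, 0, 0.2, 0.011, -0.002, 0.0015, 0.235, 0, 0, 0.2, 0.013, -0.003, 0.0017, 0.235, 0, 0, 0.2, 0.013, -0.003, 0.0017, 0.235]
}}

```text
time_s: 7.45
eef_pos: [0.4587, 0.2563, 0.0284]
orientation: [179.7, -7.7, 2.4]
contact_force: [0.0, -1.4, 0.3]
gripper_width: 0.0203
finger_force: 0.0
```

```bash
python3 - <<'E'
from m import *
s=ctrl.read_state();print(s['eef_pos'],s['orientation'],s['contact_force'])
w,tip,wd,yaw=fitw();print('tip',tip,wd,yaw)
cv2.imwrite('pics/w5.png',w['frame'][:,:,::-1])
c=np.array([.649,.3505]);u=np.array([.9991,.0419]);v=np.array([-.0419,.9991])
for z in(.014,.104): print(z,proj(w,[*(c-.09*u-.11*v),z]))
print('foot',proj(w,[.5829,.2577,.007]))
E
```

```text
[0.4586684  0.25632342 0.0284073 ] [179.72962501  -7.70800436   2.36753117] [ 0.04752286 -1.41368193  0.32610007]
tip [0.56707157 0.25335451] 0.05062845472512537 16.839569512924182
0.014 [306.34562153  55.24983253]
0.104 [392.92224807 -89.40899704]
foot [266.58166237  17.61211594]
```

View pics/w5.png

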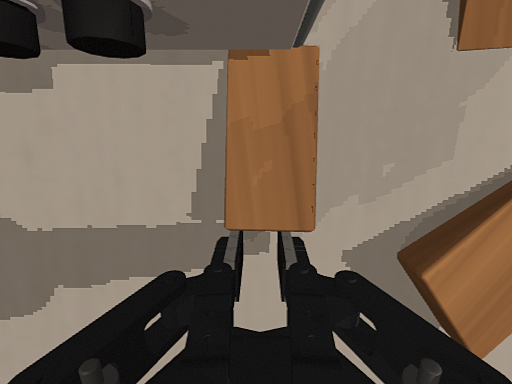

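The wedge now looks square to the gripper, with its sides at columns 226 and 317 and the back at row 230. The case's lower right panel corner appears at about (296,47), while I predicted (306,55). I'll measure the wedge relative to the case within this same image.

```bash
python3 - <<'E'
from m import *
w=cap('wrist');u=np.array([.9991,.0419]);v=np.array([-.0419,.9991])
f=w['frame'].astype(int)
pc=ray(w,(296,47),.014)[:2];ft=pc+.02*u+.02*v;print('corner',pc,'foot',ft)
q=[ray(w,p,z)[:2] for p,z in(((319,46),.002),((315,230),.022),((225,230),.022),((228,60),.003))]
print(np.round(q,4).tolist())
mid=(q[1]+q[2])/2;print('back mid',mid,'rel foot u,v',(mid-ft)@u,(mid-ft)@v, 'R edge yaw',np.degrees(np.arctan2(*(q[0]-q[1])[::-1])),'L',np.degrees(np.arctan2(*(q[3]-q[2])[::-1])),'backedge',np.degrees(np.arctan2(-(q[2]-q[1])[0],(q[2]-q[1])[1])))
# panel lower edge line in wrist image: columns 160..215
for x in range(160,222,10):
    g=f[30:75,x].sum(1);j=np.argmax(np.diff(g));P=ray(w,(x,30+j+.5),.014);print(x,30+j,P[:2].round(4))
b=cap('top');o=edges(b)
for vx,vy,x,y,P in o: print(vx,vy,x,y)
E
```

```text
corner [0.56716296 0.24224916] foot [0.58630696 0.26306916]
[[0.5719, 0.2283], [0.4737, 0.2268], [0.4718, 0.2754], [0.5623, 0.2776]]
back mid [0.47270769 0.25113964] rel foot u,v -0.11399688643283742 -0.007158975086319306 R edge yaw 0.8630203679096311 L 1.3980707587627075 backedge 2.239000442656735
160 63 [0.5564 0.3109]
170 63 [0.5566 0.3058]
180 63 [0.5569 0.3007]
190 64 [0.5566 0.2957]
200 64 [0.5568 0.2906]
210 64 [0.557  0.2855]
220 60 [0.5591 0.2804]
0.99940866 0.034384448 0.6459385 0.46001658
0.9990974 0.04247802 0.64934856 0.2408752
0.046129733 -0.99893546 0.73942643 0.3394975
```

```bash
python3 - <<'E'
from m import *
a=cap('scene')  # calibration only; picture from the start
im=cv2.imread('pics/a.png')
c=np.array([.649,.3505]);u=np.array([.9991,.0419]);v=np.array([-.0419,.9991])
for sx,sy in((-1,-1),(-1,1),(1,-1),(1,1)):
    for z in(.104,.014): print(sx,sy,z,proj(a,[*(c+sx*.09*u+sy*.11*v),z]).round(1))
print('foot FR',proj(a,[*(c-.07*u-.09*v),.01]),'FL',proj(a,[*(c-.07*u+.09*v),.005]))
g=im.astype(int).sum(2)//3
print('FR area rows204-214, cols244-264');print(g[203:214,246:264])
print('FL rows 220-232 cols 193-210');print(g[222:232,193:210])
k=cv2.resize(im[160:235,190:270],None,fx=9,fy=8,interpolation=cv2.INTER_CUBIC)
cv2.imwrite('pics/k.png',k)
E
```

```text
-1 -1 0.104 [262.7 178.2]
-1 -1 0.014 [262.1 206.1]
-1 1 0.104 [197.5 198.4]
-1 1 0.014 [199.1 228.8]
1 -1 0.104 [226.4 161. ]
1 -1 0.014 [226.8 186.7]
1 1 0.104 [164.3 177.1]
1 1 0.014 [166.7 205. ]
foot FR [252.64241207 206.77117407] FL [201.52924097 226.55412119]
FR area rows204-214, cols244-264
[[147 151 163 164 161 161 161 161 162 163 165 162 162 163 133 186 229 225]
 [151 163 162 162 161 161 161 163 162 160 162 162 164 155 134 194 226 224]
 [161 164 163 163 162 161 161 163 163 165 161 156 150 122 117 217 224 225]
 [162 164 162 161 163 164 163 169 157 149 142 133 118 144 174 228 224 222]
 [164 163 164 164 169 157 151 176 122  97 144 176 171 219 216 228 225 223]
 [162 163 156 151 167 127  91  97  79  90 221 217 219 219 218 226 226 225]
 [156 153 122 111 112 101  90  80 131 159 221 216 226 225 227 227 224 224]
 [124 109 117 127 135 126 126 135 229 221 227 224 225 224 225 225 226 226]
 [126 123 147 144 143 150 148 164 221 213 226 224 225 225 227 226 228 224]
 [145 143 149 149 150 162 161 159 153 179 226 225 223 226 227 220 213 196]
 [151 148 166 164 162 161 157 184 184 227 224 226 218 221 217 179 143 143]]
FL rows 220-232 cols 193-210
[[109 110 112 113 111 111 106 105 170 161 161 160 163 163 166 175 122]
 [110 113 112 112 111 114 107 105 174 160 161 162 168 157 151 175 115]
 [127 119 112 111 110 110 108 106 177 163 158 150 166 124 105 104 114]
 [148 129 119 110 111 111 107 106 167 154 126  97 101 115 122 123 146]
 [159 146 143 120 110 113 111 108 115 104  98  71  93 147 144 143 150]
 [159 159 148 142 109 104 106 100  82  69  60  58 103 148 148 147 162]
 [162 161 161 147 117  58  62  60  60  63  59  75 136 162 162 160 164]
 [160 162 159 162 164  99  80  73  71  77  89 125 165 162 161 160 159]
 [161 158 160 161 163 164 134 119 117 124 142 164 160 161 160 159 159]
 [162 162 160 160 161 162 161 163 161 164 161 159 159 160 158 159 159]]
```

View pics/k.png

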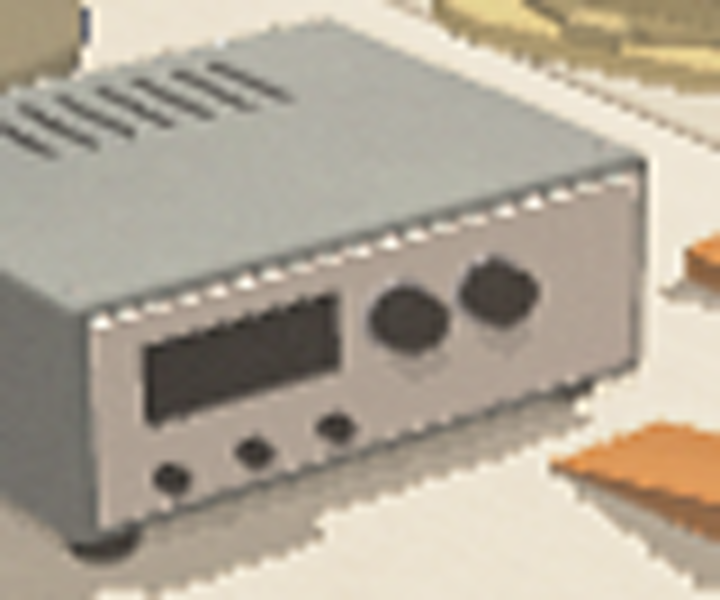

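The crop of the first scene picture shows the panel inset by about 5 mm, which explains the corner mismatch. It also shows the short foot at scene (253.5,208); I predicted (252.6,206.8), so the foot position holds. The wedge is about 2 mm right of centre and aligned. I'll push in until just before contact.

Request:
{"op": "send_rows", "data": {
  "series": [0, 0, 0, 0.003, 0, 0.0004, 0.235, 0, 0, 0, 0.006, -0.0005, 0.0008, 0.235, 0, 0, 0, 0.009, -0.001, 0.0012, 0.235, 0, 0, 0, 0.011, -0.001, 0.0015, 0.235, 0, 0, 0, 0.013, -0.001, 0.0017, 0.235, 0, 0, 0, 0.014, -0.001, 0.0019, 0.235, 0, 0, 0, 0.014, -0.001, 0.0019, 0.235]
}}

```text
time_s: 8.35
eef_pos: [0.4726, 0.2576, 0.0284]
orientation: [179.7, -7.7, 2.4]
contact_force: [0.5, -0.1, 0.5]
gripper_width: 0.02
finger_force: 0.0
```

Request:
{"op": "send_rows", "data": {
  "series": [0, 0, 0, 0.001, 0, 0.0001, 0.235, 0, 0, 0, 0.002, 0, 0.0003, 0.235, 0, 0, 0, 0.003, 0, 0.0004, 0.235, 0, 0, 0, 0.003, 0, 0.0004, 0.235]
}}

```text
time_s: 8.75
eef_pos: [0.4756, 0.2578, 0.0284]
orientation: [179.7, -7.7, 2.4]
contact_force: [-0.5, -0.3, -0.1]
gripper_width: 0.0202
finger_force: 0.0
```

Request:
{"op": "send_rows", "data": {
  "series": [0, 0, 0, 0.001, 0, 0.0001, 0.235, 0, 0, 0, 0.002, 0, 0.0003, 0.235, 0, 0, 0, 0.003, 0, 0.0004, 0.235, 0, 0, 0, 0.003, 0, 0.0004, 0.235]
}}

```text
time_s: 9.15
eef_pos: [0.4785, 0.2579, 0.0284]
orientation: [179.7, -7.7, 2.4]
contact_force: [0.2, 0.6, -0.4]
gripper_width: 0.0197
finger_force: 0.1
```

```bash
cat >> m.py <<'E'
def back():
    w,m,k,st=wm()
    y1=k[:,1].max();x0,x1=k[:,0].min(),k[:,0].max()
    q=k[k[:,1]>y1-45]; 
    L=[];Rr=[]
    out=[]
    for r in range(int(y1)-40,int(y1)-8,4):
        z=k[np.abs(k[:,1]-r)<1.5][:,0]; s=(y1-r)/90*10e-3   # ~1.8 px/mm along, slope .2
        out.append([ray(w,(t,r),.022-(y1-r)*.2/1800)[:2] for t in(z.min(),z.max())])
    o=np.array(out);mid=o.mean(1);d=np.polyfit(mid[:,0],mid[:,1],1)
    return mid[-1],np.degrees(np.arctan(d[0])),np.linalg.norm(o[:,0]-o[:,1],axis=1).mean(),ray(w,((x0+x1)/2,y1),.022)[:2]
E
python3 - <<'E'
from m import *
mid,yaw,wd,b=back();print(mid,yaw,wd,'back',b,'line y',.2577+(mid[0]-.583)*.0419)
E
```

```text
Traceback (most recent call last):
  File "m.py", line 78, in back
    out.append([ray(w,(t,r),.022-(y1-r)*.2/1800)[:2] for t in(z.min(),z.max())])
                                                              ~~~~~^^
ValueError: zero-size array to reduction operation minimum which has no identity
```

Request:
{"op": "send_rows", "data": {
  "series": [0, 0, 0, 0.001, 0, 0.0001, 0.235, 0, 0, 0, 0.002, 0, 0.0003, 0.235, 0, 0, 0, 0.003, 0, 0.0004, 0.235, 0, 0, 0, 0.003, 0, 0.0004, 0.235]
}}

```text
time_s: 9.6
eef_pos: [0.4801, 0.258, 0.0283]
orientation: [179.7, -7.6, 2.4]
contact_force: [-6.4, -0.1, 4.2]
gripper_width: 0.0203
finger_force: 3.0
```

Request:
{"op": "send_rows", "data": {
  "series": [0, 0, 0, 0.001, 0, 0.0001, 0.235, 0, 0, 0, 0.002, 0, 0.0003, 0.235, 0, 0, 0, 0.002, 0, 0.0003, 0.235]
}}

```text
time_s: 9.9
eef_pos: [0.4808, 0.2579, 0.028]
orientation: [179.6, -7.5, 2.5]
contact_force: [-10.4, 0.1, 7.5]
gripper_width: 0.02
finger_force: 5.2
```

The wedge bears: the push rose to 10.4 N with the back at x≈0.494. Now I'll retract, check and go above the test corner.

Request:
{"op": "send_rows", "data": {
  "series": [0, 0, 0, -0.01, 0, -0.0013, 0.235, 0, 0, 0, -0.03, 0, -0.004, 0.235, 0, 0, 0, -0.034, 0, -0.025, 0.235, 0, 0, 0, -0.038, 0, -0.065, 0.235, 0, 0, 0, -0.038, 0, -0.065, 0.235]
}}

```text
time_s: 10.4
eef_pos: [0.4378, 0.258, 0.0913]
orientation: [179.9, -8.0, 2.4]
contact_force: [1.1, 1.0, -0.5]
gripper_width: 0.0201
finger_force: 0.0
```

```bash
python3 - <<'E'
from m import *
s=ctrl.read_state();print(s['eef_pos'],s['orientation'],s['contact_force'],s['q'].round(0))
w=cap('wrist');cv2.imwrite('pics/w6.png',w['frame'][:,:,::-1])
E
```

```text
[0.43778223 0.25800238 0.09130986] [179.89818237  -7.98314498   2.40569282] [ 1.08069574  0.9709363  -0.53294179] [ -24.   28.  -17.  121.   28.   28. -151.]
```

View pics/w6.png

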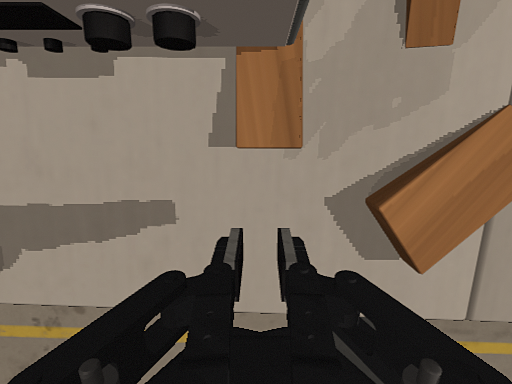

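The wedge is jammed straight under the corner: its sides are at columns 237 and 302, its back is at row 148, and its centre lines up with where the foot should be. Now the corner test.

Request:
{"op": "send_rows", "data": {
  "series": [0, 0, 0, 0.005, 0, -0.035, 0.1, 0, -4, 0, 0.01, 0, -0.07, 0, 0, -8, 0, 0.06, 0.005, -0.065, 0, 0, -8, 0, 0.105, 0.01, -0.053, 0, 0, -8, 0, 0.146, 0.0124, -0.042, 0, 0, -8, 0, 0.146, 0.0124, -0.042, 0, 0, -8, 0, 0.146, 0.0124, -0.042, 0]
}}

```text
time_s: 11.15
eef_pos: [0.577, 0.2493, 0.1468]
orientation: [179.7, 0.4, 2.2]
contact_force: [-0.5, -0.6, 0.1]
gripper_width: 0.0002
finger_force: 0.0
```

Request:
{"op": "send_rows", "data": {
  "series": [0, 0, 0, 0, -0.002, 0.005, 0, 0, 0, 0, 0, -0.002, 0.01, 0, 0, 0, 0, 0, -0.002, 0.014, 0, 0, 0, 0, 0, -0.002, 0.018, 0, 0, 0, 0, 0, -0.002, 0.018, 0, 0, 0, 0, 0, -0.002, 0.018, 0]
}}

```text
time_s: 11.75
eef_pos: [0.5763, 0.252, 0.131]
orientation: [179.7, 0.3, 2.3]
contact_force: [-0.9, -0.4, -0.3]
gripper_width: 0.0001
finger_force: 0.0
```

Request:
{"op": "send_rows", "data": {
  "series": [0, 0, 0, 0, 0, 0.001, 0, 0, 0, 0, 0, 0, 0.002, 0, 0, 0, 0, 0, 0, 0.003, 0, 0, 0, 0, 0, 0, 0.003, 0]
}}

```text
time_s: 12.15
eef_pos: [0.5763, 0.2519, 0.1278]
orientation: [179.7, 0.3, 2.3]
contact_force: [-0.4, 0.3, 0.2]
gripper_width: 0.0
finger_force: 0.0
```

Request:
{"op": "send_rows", "data": {
  "series": [0, 0, 0, 0, 0, 0.001, 0, 0, 0, 0, 0, 0, 0.002, 0, 0, 0, 0, 0, 0, 0.003, 0, 0, 0, 0, 0, 0, 0.003, 0]
}}

```text
time_s: 12.55
eef_pos: [0.5763, 0.2519, 0.1247]
orientation: [179.7, 0.3, 2.3]
contact_force: [0.2, 0.5, 1.3]
gripper_width: -0.0002
finger_force: 0.0
```

Request:
{"op": "send_rows", "data": {
  "series": [0, 0, 0, 0, 0, 0.001, 0, 0, 0, 0, 0, 0, 0.001, 0]
}}

```text
time_s: 12.75
eef_pos: [0.5763, 0.252, 0.1238]
orientation: [179.7, 0.3, 2.3]
contact_force: [-0.8, -0.5, -0.2]
gripper_width: -0.0003
finger_force: 0.0
```

Request:
{"op": "send_rows", "data": {
  "series": [0, 0, 0, 0, 0, 0.001, 0, 0, 0, 0, 0, 0, 0.001, 0]
}}

```text
time_s: 12.95
eef_pos: [0.5764, 0.252, 0.1232]
orientation: [179.7, 0.3, 2.3]
contact_force: [-1.8, 1.0, 3.4]
gripper_width: -0.0001
finger_force: 1.4
```

Request:
{"op": "send_rows", "data": {
  "series": [0, 0, 0, 0, 0, 0.001, 0, 0, 0, 0, 0, 0, 0.001, 0]
}}

```text
time_s: 13.15
eef_pos: [0.5764, 0.252, 0.1231]
orientation: [179.7, 0.3, 2.3]
contact_force: [-2.1, -2.0, 10.6]
gripper_width: -0.0002
finger_force: 4.9
```

Request:
{"op": "send_rows", "data": {
  "series": [0, 0, 0, 0, 0, 0.001, 0, 0, 0, 0, 0, 0, 0.001, 0]
}}

```text
time_s: 13.35
eef_pos: [0.5764, 0.252, 0.123]
orientation: [179.7, 0.2, 2.3]
contact_force: [-5.2, -3.8, 16.7]
gripper_width: 0.0002
finger_force: 8.2
```

It's firm: only 0.2 mm of give from 3 to 16 N. I'll ease to about 8 N and hold for over half a second, as the test asks.

Request:
{"op": "send_rows", "data": {
  "series": [0, 0, 0, 0, 0, -0.0013, 0, 0, 0, 0, 0, 0, -0.0013, 0, 0, 0, 0, 0, 0, -0.0013, 0, 0, 0, 0, 0, 0, -0.0013, 0, 0, 0, 0, 0, 0, -0.0013, 0, 0, 0, 0, 0, 0, -0.0013, 0, 0, 0, 0, 0, 0, -0.0013, 0, 0, 0, 0, 0, 0, -0.0013, 0, 0, 0, 0, 0, 0, -0.0013, 0]
}}

```text
time_s: 14.25
eef_pos: [0.5765, 0.252, 0.1231]
orientation: [179.7, 0.3, 2.3]
contact_force: [-2.0, -1.8, 9.2]
gripper_width: 0.0001
finger_force: 4.7
```

Request:
{"op": "send_rows", "data": {
  "series": [0, 0, 0, 0, 0, -0.0003, 0, 0, 0, 0, 0, 0, -0.0003, 0, 0, 0, 0, 0, 0, -0.0003, 0, 0, 0, 0, 0, 0, -0.0003, 0, 0, 0, 0, 0, 0, -0.0003, 0, 0, 0, 0, 0, 0, -0.0003, 0, 0, 0, 0, 0, 0, -0.0003, 0, 0, 0, 0, 0, 0, -0.0003, 0]
}}

```text
time_s: 15.05
eef_pos: [0.5765, 0.2521, 0.1231]
orientation: [179.7, 0.3, 2.3]
contact_force: [-2.1, -1.4, 7.4]
gripper_width: 0.0002
finger_force: 3.6
```

Request:
{"op": "send_rows", "data": {
  "series": [0, 0, 0, 0, 0, -0.005, 0, 0, 0, 0, 0, 0, -0.03, 0, 0, 0, 0, -0.04, 0, -0.06, 0, 0, 0, 0, -0.08, 0, -0.08, 0, 0, 0, 0, -0.12, 0, -0.09, 0, 0, 0, 0, -0.14, 0, -0.09, 0, 0, 0, 0, -0.14, 0, -0.09, 0]
}}

```text
time_s: 15.75
eef_pos: [0.4343, 0.247, 0.2141]
orientation: [179.7, 0.3, 2.5]
contact_force: [1.1, 0.9, 0.1]
gripper_width: 0.0004
finger_force: 0.0
```

```bash
python3 - <<'E'
from m import *
s=ctrl.read_state();print(s['time_s'],s['eef_pos'],s['contact_force'])
w=cap('wrist');a=cap('scene')
c=np.array([.649,.3505]);u=np.array([.9991,.0419]);v=np.array([-.0419,.9991])
f=w['frame'].copy()
for P in([*(c-.07*u-.09*v),.007],[*(c-.09*u-.11*v),.014],[*(c-.09*u-.11*v),.104],[*(c-.09*u+.0*v),.104]):
    q=proj(w,P);print(q.round(0));cv2.drawMarker(f,tuple(int(t) for t in q),(255,0,0),0,10,1)
A=cv2.resize(a['frame'][155:245,160:340],(512,256),interpolation=2)
im=np.vstack([f[:330],A]);cv2.imwrite('pics/w7.png',im[:,:,::-1])
E
```

```text
15.75 [0.43432528 0.24699092 0.21413249] [1.06918168 0.94981246 0.13917157]
[255.  29.]
[273.  49.]
[280.  30.]
[134.  29.]
```

View pics/w7.png

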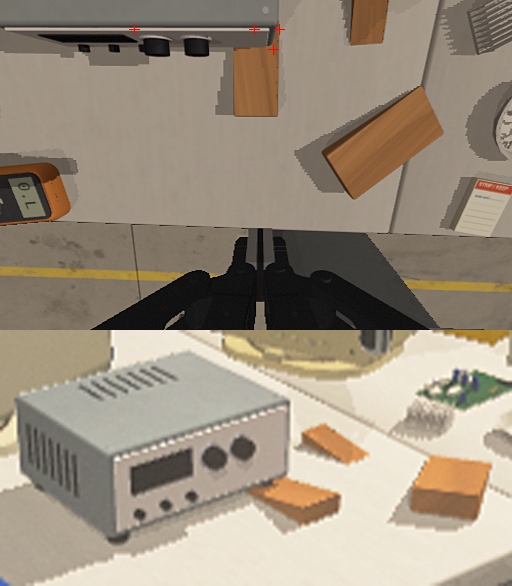

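The wedge, centred at column 256, sits squarely under the predicted foot axis at column 255. The case's top front corner is still at its original spot (280,30), and the bystanders in view are untouched. The arm is clear, so I'll hand in.

```bash
python3 -c "
from h import *
print(ctrl.finish_job())"
```

```text
the job is handed in; nothing more can be done
None
```

The middle wedge is jammed squarely under the short foot: pushed in with about 10 N, the corner held firm at 7–9 N, giving about 0.2 mm even at a brief 16.7 N, above the 5–10 N you asked for. The job was handed in at about 16 s, with the case in place and the arm clear.

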